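# Third hand at the pallet-block jig

## Robot

A 6-joint arm with a two-finger parallel gripper is mounted at the origin on the work surface. World frame = base frame: x ahead of the robot, y to its left, z up, the work surface at z = 0. Lengths are in m, angles in rad, forces in N, time in s.
With the tool pointing down it reaches from about 0.375 to 0.9 m from the base axis. Payload 3.1 kg.
Tool frame: the origin (TCP) lies on the centre line of the jaws, within the pads' length; the fingertips stand ahead of it and the grasp point (between the pads) lies 3 mm ahead of it (robot.tip_reach is the z of the fingertips in the tool frame, in m); z points along the fingers, y is the line along which they close (so a half turn about z gives the same grasp; the last joint's range is limited). The gripper opens to 87 mm and grips with 3 to 60 N. Pads are 19 mm wide; open, the fingers measure 117 mm over their backs; the gripper's body (75 mm by 190 mm) begins 51 mm behind the grasp point.
Start: joints at [0.936, 0.527, 1.433, -0, 1.181, -0.178], TCP at [0.275, 0.561, 0.245] pointing down, gripper open.
Joint ranges: [-3.08, 3.08], [-0.75, 2.2], [0.22, 2.44], [-1.43, 4.57], [0, 2.65], [-2.85, 2.85]. Speed limits (rad/s): [2.79, 2.79, 3.14, 3.14, 3.14, 3.14].

## Interface

Orientations are given as a unit quaternion [x, y, z, w].
In Python, from rig import sensors, eyes, ticket, robot gives the robot as it stands.
- The arm moves only by the tool drive_tool, never from a script. Its argument "deltas" is a list that holds one entry, the list of rows, each a list of 6 numbers: the shift along the tool's x, y, z in mm, then the turn, a rotation vector about the tool's x, y, z in rad. A call has 1 to 8 rows; each row shifts and turns the commanded pose from where the row before left it, along the tool's axes as they then stand; what a row does not reach is not made up. A row lasts 1/12 s, in which the tool goes at most 41.7 mm and 7.16 degrees, less where a joint would pass 70% of its speed; a pose out of reach is approached as far as the arm can. A call is refused whole if a number of a shift passes 41.7 or a number of a turn 0.125, either way. A call with a gripper value outside its range is refused whole. "gripper" is the opening in per cent of the stroke, from 0 (shut) to 100 (fully open), set as the call begins (left out, the last holds). The fingers move at their own pace and stop on an object; "squeeze" is the grip in N (left out, the last holds). Time passes only in rows, so rows that do not move let the fingers close. It gives the time, the measured TCP pose, the force, the opening and the grip force at its end, in the units of the state.
- sensors.get_obs(): the state, without advancing time (a new reading comes with each control period).
- eyes.camera(name): name is "scene" or "side" or "wrist"; returns a dict with "img" (384x512x3 uint8, red, green, blue), "fov_y" (degrees; the focal length in pixels is half the picture's height over the tangent of half this angle, whatever the lens; pixels are square), "cx", "cy" (the principal point, pixels), "xyz" and "attitude" of the camera in the world; the wrist camera has in their place "hand_eye" (4x4, takes a point from camera to tool coordinates, whose origin is the TCP and whose axes are the flange's). Camera axes: x right, y up, looking along -z (the intrinsics and any distortion apply to the point x, -y, -z); pixel columns grow to the right and rows downward; lengths in m; the calibration is good to about 2 mm. A picture is of the moment at which its call begins: read the wrist's pose just before it. There is no depth.
- ticket.hand_in(): hands the job in; it is judged then, once.
The state is a dict: "time": time; "q": joint angles; "joint_velocities": joint speeds; "joint_torque": joint torques, N m; "position": TCP position; "tool_rot": TCP orientation; "ft_force": force on the tool from outside, world axes, zero at the start; "moment": the same for the moment, N m; "grip_width": finger opening in m; "grip_force": force on a finger pad.
Only numpy, scipy, OpenCV 4.12 (cv2) and the standard library are available. Lean on these libraries where they do the work, as an engineer would, in place of code of your own. Each camera call takes 0.05 s, during which the arm holds its last target. There are 200 camera calls.

## Task

Swing the work lamp round by its knob so that its head is right above the jig's grey spring housing, and let go of it. Then lay the long wooden block flat on the jig's plywood bed, lengthways between the two guide strips, and press its end squarely against the sprung steel stop until the stop is pushed about half-way in (12 mm, about 12 N), never ramming it to its end. Finish while still holding the block there with that steady push, so that a colleague can screw it; leave the lamp where it is and do not disturb the other things.

Things in the scene. Friction and masses are not known exactly. Their poses are not given: they have to be found in the camera images.
- jig: Fixed jig. Origin on the table below the resting face of the sprung stop, on the centre line; x along the bed to the stop (roughly away from the robot), y left, z up. Plywood bed 110 wide, top at z = 18, x = -180 to 130. Guide strips along x from -175 to -10, 12 wide, 6 high, inner faces at y = +-40. Grey housing behind the stop, x = 48 to 123, 90 wide, top at z = 93
- stop_face (a point): Centre of the face of the sprung steel stop plate (plate 80 wide across y, 60 high from z = 22 to 82 above the table, 8 thick), at z = 50; it faces the jig's -x and moves with the stop; same axes as the jig
- stop_travel (a joint): How far the sprung stop is pushed in, m: 0 at rest, 0.026 at its end. Spring 1 N per mm without preload (12 mm = 12 N)
- housing_top (a point): Middle of the top of the jig's grey spring housing, 93 mm above the table: the lamp head belongs right above it
- lamp: Fixed bench lamp, standing to the left of the jig. Origin under its round foot (110 across), on the axis of the upright post (20 thick, 235 high with its swivel). A level arm at height 217 swings about the post and carries the head; x and y axes nearly along those of the jig
- lamp_hinge (a point): Point on the lamp's upright swivel axis, 235 mm above the table
- lamp_knob (a point): Grip point, at height 265 mm, of the upright round knob (diameter 22, from 228 to 288 mm above the table) on top of the lamp head (a cone 86 across, from 183 to 228 mm above the table). It moves on a circle of radius 220 mm about the swivel axis. It can be gripped from above and led round
- lamp_arm (a joint): Swing of the lamp arm, rad; at 0 the arm points along the lamp's -x, growing counter-clockwise from above (towards the lamp's -y, which it reaches at 1.57). Range -0.6 to 2.4. Stiff swivel: about 0.35 N m (1.6 N at the knob); it stays where it is left
- block_mid (a point): Centre of the long wooden block, 140 x 60 x 60 mm (x along its length, z up), lying loose on the table; 0.17 to 0.33 kg
- block: The same long block; origin at the middle of its underside, x along its length
- stop: The sprung stop plate itself (see stop_face); origin on the table below its face, axes as the jig's
- short_mid (a point): Centre of the short wooden block, 90 x 60 x 60, a bystander
- jar: Bystander: clear jar with steel cap, diameter 64, height 80; origin under it
- tape: Bystander: tape measure, 70 x 36 x 60; origin under it
- glue: Bystander: white glue bottle, diameter 60, height 170; origin under it
- tin: Bystander: aluminium tin, diameter 72, height 70; origin under it; stands near or under the lamp head's start
- hammer: Bystander: hammer lying flat; origin under it
Mind the look-alikes: they are no part of the job. What is shaped like the block but orange or pink is not meant.

How it is judged:
On the way, in this order (a step that is already met when the one before it is completed fails the run):
1. the lamp head stands above the spring housing (within 35 mm), at rest and let go (horizontal distance between lamp_knob and housing_top below 0.035 m and contact force between each of the arm, the fingers and lamp below 0.3 N and velocity of joint lamp_arm between -0.05 and 0.05 rad/s), for 0.2 s.
2. the long block, flat on the bed between the strips, is pressed against the stop with 7 to 17 N for one second (horizontal distance between lamp_knob and housing_top below 0.035 m and contact force between block and stop between 7 and 17 N and value of joint stop_travel between 0.007 and 0.017 m and y of block_mid in the frame of jig between -0.014 and 0.014 m and z of block_mid in the frame of jig between 0.042 and 0.054 m and angle between the x axis of block and the x axis of jig, either way round below 0.09 rad and angle between block's own z axis and vertical below 0.09 rad and linear speed of block below 0.01 m/s and (contact force between block and the fingers above 4 N or contact force between block and the arm above 4 N) and contact force between each of the arm, the fingers and stop below 0.5 N), for 1 s.
At the end, for the whole second after the job is handed in: Robot still holding: long block flat on the bed (6 mm), centred between the strips (14 mm), square (0.09 rad), at rest, pressing the stop with 7 to 17 N and 7 to 17 mm in, robot not touching the stop; lamp head within 35 mm (level) of the middle of the housing (all of step 2); the arm keeps its last pose, push and grip.
It fails at once if another loose thing is moved more than 4 cm or knocked over (distance of any of short_mid, jar, tape, glue, tin, hammer from where it was at the start of the episode above 0.04 m or angle between any of short_mid, jar, tape, glue, tin, hammer's own z axis and vertical above 0.5 rad).
It fails at once if the sprung stop is rammed to the end of its travel (value of joint stop_travel above 0.0245 m).
It also fails if it takes over 72 s, if anything falls off the work surface, if the arm or the gripper's body presses on something with over 40 N, if the wrist force passes 120 N, or if a joint passes its speed limit or range.

## Working session

There is one attempt and no reset: what is moved stays moved. The work goes in short steps, Python scripts to look and compute and a tool call to move; the robot and the scene stay as the last step left them, time stands still between calls to the robot, and variables do not carry over. Pictures are saved under pics/ and viewed, at most 10 in all, crops included, and the job is handed in when it is done.

Besides the shell and the picture viewer there is one more tool, called after "Emit:" as name(argument=value, ...), one argument or row to a line, values as JSON. drive_tool: Moves the arm, as the interface text tells. Its arguments: {"type":"object","properties":{"deltas":{"type":"array"},"gripper":{"type":"number"},"squeeze":{"type":"number"}},"required":["deltas"]}

```bash
ls; mkdir -p pics
python3 - <<'E'
from rig import sensors, eyes, robot
import cv2,json,numpy as np
o=sensors.get_obs();print(o)
print(robot.tip_reach)
cal={}
for n in ["scene","side","wrist"]:
    c=eyes.camera(n); cv2.imwrite(f"pics/{n}0.png",cv2.cvtColor(c["img"],cv2.COLOR_RGB2BGR))
    cal[n]={k:(np.array(v).tolist()) for k,v in c.items() if k!="img"}
    print(n,cal[n])
cal['obs']={k:np.array(v).tolist() for k,v in o.items()}
json.dump(cal,open("cal0.json","w"))
a=[cv2.imread(f"pics/{n}0.png") for n in ["scene","side"]]
for n,i in zip(["scene","side"],a): cv2.imwrite(f"pics/{n}0b.png",cv2.resize(i,(800,600),interpolation=cv2.INTER_CUBIC))
E
```

```text
pics
{'time': 0.0, 'q': array([ 9.36513457e-01,  5.28494506e-01,  1.43390239e+00, -1.82614412e-05,
        1.18139824e+00, -1.78503131e-01]), 'joint_velocities': array([-6.20920202e-04, -1.44831261e-04, -2.09138971e-03,  4.41315783e-04,
       -4.86044571e-05,  8.81954420e-04]), 'joint_torque': array([-1.40699314e-03, -4.40043747e+01, -1.76590794e+01,  6.31611259e-02,
        5.81772847e-02, -1.51045306e-04]), 'position': array([0.27466634, 0.56064475, 0.24355415]), 'tool_rot': array([ 2.25918932e-01,  9.74145484e-01, -1.01488431e-03, -4.27562960e-04]), 'ft_force': array([ 0.36232587,  0.77679151, -0.04763543]), 'moment': array([0.00221667, 0.01331628, 0.029582  ]), 'grip_force': 0.0, 'grip_width': 0.08685815145636022}
0.022
scene {'fov_y': 54.55349311704963, 'cx': 256.3145333592696, 'cy': 188.65701601100824, 'xyz': [0.8894737911285835, 0.5299626397730183, 1.1252680407011584], 'attitude': [0.07201344435149151, 0.28277044406127044, 0.930275675342038, 0.22235581320249242]}
side {'fov_y': 47.410937592225174, 'cx': 253.6756992912315, 'cy': 186.6096057540047, 'xyz': [-0.28418480757691705, -1.0270818272953568, 0.9270578244141795], 'attitude': [0.46901073662530096, -0.1758966384352912, -0.30806571890543594, 0.8088169226423455]}
wrist {'fov_y': 68.39986911951677, 'cx': 251.2308343466537, 'cy': 186.03444455684217, 'hand_eye': [[0.0003418752907202068, 0.9646396973160872, 0.26357188295266337, 0.07193725629688463], [0.9999994131782424, -5.883690025614744e-05, -0.0010817492262534339, 0.00125783474125718], [-0.0010279904935974191, 0.26357209810627913, -0.9646391513594073, -0.13997717228762852], [0.0, 0.0, 0.0, 1.0]]}
```

View pics/scene0b.png

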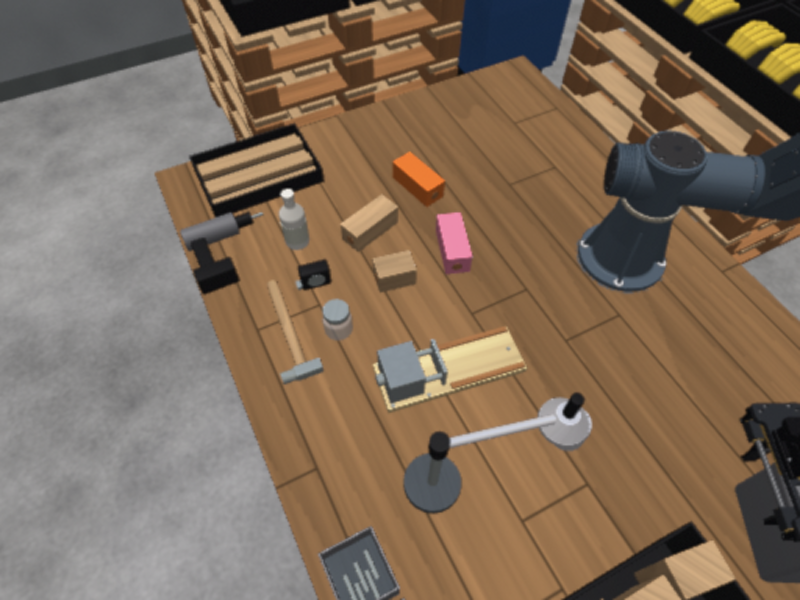

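View pics/side0b.png

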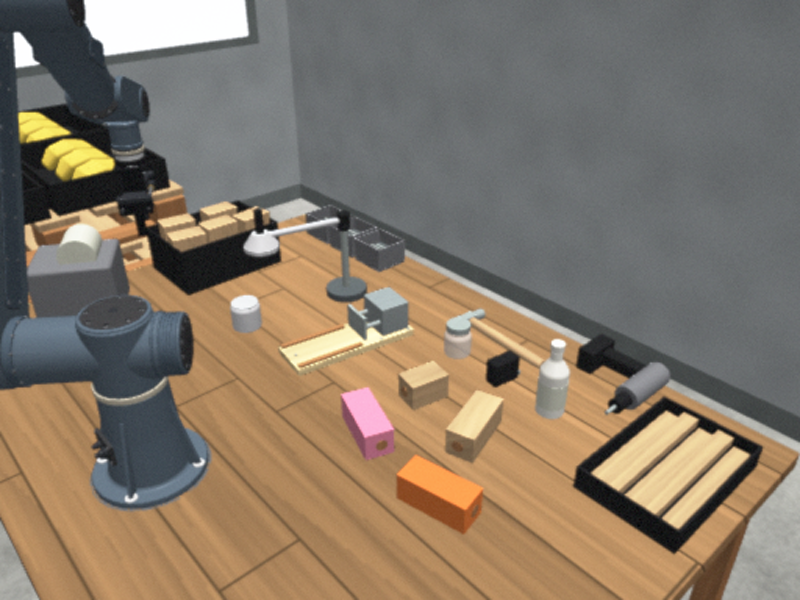

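The scene view shows the long block at about (369,221), the short one at (395,270), the jig at (450,365), the lamp foot at (433,482) and the knob at (573,405), all in 800x600 pixels. I'll enlarge both views to measure.

```bash
cat > h.py <<'E'
import json,numpy as np,cv2
from scipy.spatial.transform import Rotation as R
cal=json.load(open("cal0.json"))
def ray(c,u,v,Twc=None):
    f=192/np.tan(np.radians(c["fov_y"])/2)
    d=np.array([(u-c["cx"])/f,-(v-c["cy"])/f,-1])
    if "hand_eye" in c:
        H=np.array(c["hand_eye"]); p,q=Twc; Rt=R.from_quat(q).as_matrix()
        return np.array(p)+Rt@H[:3,3], Rt@H[:3,:3]@d
    return np.array(c["xyz"]), R.from_quat(c["attitude"]).as_matrix()@d
def onz(c,u,v,z,T=None):
    o,d=ray(c,u,v,T); return o+d*(z-o[2])/d[2]
def proj(c,P,T=None):
    f=192/np.tan(np.radians(c["fov_y"])/2); P=np.atleast_2d(P)
    if "hand_eye" in c:
        H=np.array(c["hand_eye"]); p,q=T; Rt=R.from_quat(q).as_matrix(); Rc=Rt@H[:3,:3]; o=np.array(p)+Rt@H[:3,3]
    else: Rc=R.from_quat(c["attitude"]).as_matrix(); o=np.array(c["xyz"])
    X=(P-o)@Rc
    return np.c_[c["cx"]+f*X[:,0]/-X[:,2], c["cy"]-f*X[:,1]/-X[:,2]]
E
python3 - <<'E'
import cv2
for n,(x0,x1,y0,y1),s in [("scene",(210,390,115,315),3),("side",(140,330,130,300),3.5)]:
    i=cv2.imread(f"pics/{n}0.png")[y0:y1,x0:x1]
    cv2.imwrite(f"pics/{n}0c.png",cv2.resize(i,None,fx=s,fy=s,interpolation=cv2.INTER_CUBIC))
E
```

```text
(no output)
```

View pics/scene0c.png

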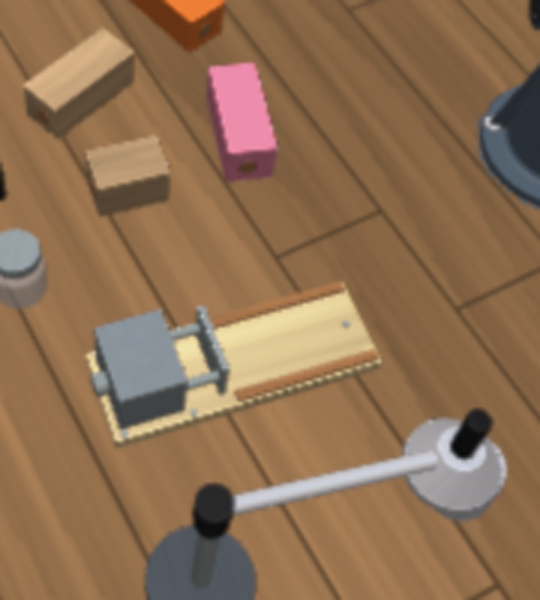

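View pics/side0c.png

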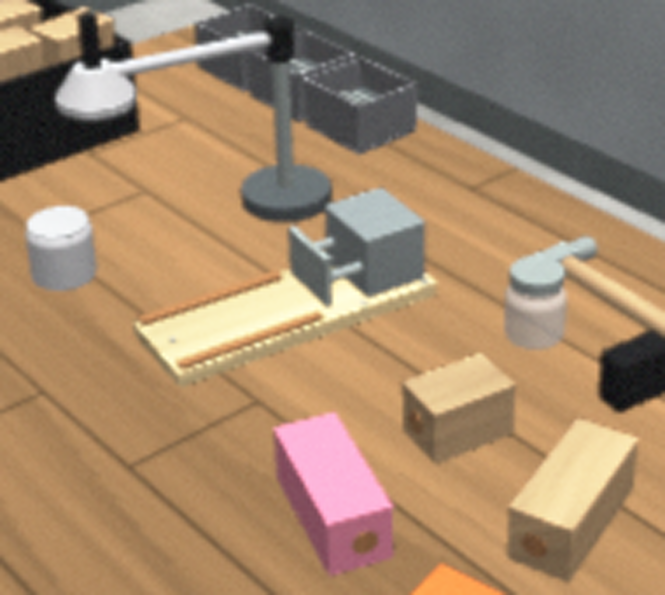

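The crops show the jig bed corners, housing top, knob, post and block top clearly, so I'll fit poses to the pixels I read.

Run:
```python
from h import *
from scipy.optimize import least_squares
S=lambda l:np.array(l,float)/3+[210,115]
D=lambda l:np.array(l,float)/3.5+[140,130]
def pose(p,L):
    c,s=np.cos(p[2]),np.sin(p[2]); L=np.array(L,float)
    return np.c_[p[0]+c*L[:,0]-s*L[:,1],p[1]+s*L[:,0]+c*L[:,1],L[:,2]]
def fit(name,Ls,us,Ld,ud,p0):
    f=lambda p:np.r_[(proj(cal["scene"],pose(p,Ls))-S(us)).ravel(),(proj(cal["side"],pose(p,Ld))-D(ud)).ravel()]
    r=least_squares(f,p0,loss="soft_l1");print(name,r.x.round(4),"res",f(r.x).round(1));return r.x
m=.001
J=fit("jig",np.array([[-180,-55,18],[-180,55,18],[130,55,18],[130,-55,18],[123,-45,93],[48,-45,93],[48,45,93],[123,45,93]])*m,
 [[345,284],[379,356],[118,434],[88,352],[95,332],[163,312],[187,377],[113,400]],
 np.array([[48,45,93],[123,45,93],[123,-45,93],[48,-45,93],[-180,55,18],[-180,-55,18],[130,-55,18]])*m,
 [[328,205],[378,190],[424,226],[374,243],[135,326],[180,373],[436,283]],[.6,.1,0])
H=pose(J,[[.0855,0,.093]])[0];print("housing",H)
print([onz(cal["scene"],*S([[61,113]])[0],.06),onz(cal["side"],*D([[573,527]])[0],.06)])
for y0 in (0.6,-0.6):
  B=fit("block",np.array([[70,30,60],[70,-30,60],[-70,-30,60],[-70,30,60]])*m,[[26,88],[105,30],[134,63],[61,114]] if 0 else [[61,114],[26,88],[105,30],[134,63]],
 np.array([[70,30,60],[70,-30,60],[-70,-30,60],[-70,30,60]])*m,[[580,421],[637,438],[573,527],[510,512]],[.55,-.3,y0])
def tri(us,ud):
    M=[];b=[]
    for o,d in (ray(cal["scene"],*S([us])[0]),ray(cal["side"],*D([ud])[0])):
        d=d/np.linalg.norm(d);P=np.eye(3)-np.outer(d,d);M.append(P);b.append(P@o)
    return np.linalg.lstsq(np.vstack(M),np.hstack(b),rcond=None)[0]
k=tri([480,414],[89,18]);h=tri([213,492],[281,20]);print("knobtop",k,"hinge",h,"r",np.hypot(*(k-h)[:2]))
for n,c,u in (("sc",cal["scene"],S([[480,414],[463,458],[213,492]])),("sd",cal["side"],D([[89,18],[93,66],[281,20]]))):
    print(n,[onz(c,*uu,z).round(4) for uu,z in zip(u,(.288,.228,.235))])
h=(onz(cal["scene"],*S([[213,492]])[0],.235)+onz(cal["side"],*D([[281,20]])[0],.235))/2
print("hinge-housing",np.hypot(*(H-h)[:2]), "angle to housing",np.arctan2(*(H-h)[1::-1]))
print("foot",onz(cal["scene"],*S([[203,580]])[0],.0))
```

```text
jig [ 0.554   0.0716 -0.1515] res [-1.1 -2.7  1.2  0.3 -0.8  1.6 -0.8 -0.6 -0.9 -2.9 -1.  -2.7  0.6  0.1
  1.8 -0.6 -1.6 -0.6  0.8 -1.6  0.5 -2.1 -2.2 -1.2 -0.9 -1.5 -0.6  0.
 -0.  -0.8]
housing [0.63851118 0.05873562 0.093     ]
[array([ 0.5688867 , -0.28981319,  0.06      ]), array([ 0.45947259, -0.40071785,  0.06      ])]
block [ 0.5148 -0.3498  0.3334] res [-1.6 -1.8 -1.  -1.7 -1.  -1.9  0.4 -4.9 -1.7 -2.  -0.4 -1.1 -0.1  0.2
 -0.8 -2.3]
block [ 0.5148 -0.3498  0.3334] res [-1.6 -1.8 -1.  -1.7 -1.  -1.9  0.4 -4.9 -1.7 -2.  -0.4 -1.1 -0.1  0.2
 -0.8 -2.3]
knobtop [0.46592128 0.3219131  0.28408613] hinge [0.68020698 0.26752433 0.2368604 ] r 0.22108029533261644
sc [array([0.4659, 0.3239, 0.288 ]), array([0.473 , 0.3355, 0.228 ]), array([0.6788, 0.2677, 0.235 ])]
sd [array([0.4624, 0.3113, 0.288 ]), array([0.4658, 0.3206, 0.228 ]), array([0.6838, 0.2702, 0.235 ])]
hinge-housing 0.21454789637093885 angle to housing -1.7714655561578145
foot [0.67645189 0.27357744 0.        ]
```

```bash
cat >> h.py <<'E'
def plan(target,psi,n,obs=None):
    """rows (mm, rad, tool axes) for a straight line to target with tool-y yaw psi, tool down"""
    from rig import sensors
    o=obs or sensors.get_obs(); p=np.array(o["position"]); q=R.from_quat(o["tool_rot"]); M=q.as_matrix()
    psi0=np.arctan2(M[1,1],M[0,1])
    dpsi=(psi-psi0+np.pi)%(2*np.pi)-np.pi
    Rg=R.from_euler("z",psi-np.pi/2)*R.from_matrix([[-1,0,0],[0,1,0],[0,0,-1]])
    rv=(q.inv()*Rg).as_rotvec()/n
    print("psi0",psi0.round(3),"dpsi",dpsi.round(3),"dist/row mm",(np.linalg.norm(np.array(target)-p)/n*1000).round(1))
    for i in range(n):
        Rc=(q*R.from_rotvec(rv*i)).as_matrix()
        print((Rc.T@(np.array(target)-p)/n*1000).round(1).tolist()+rv.round(3).tolist())
E
python3 -c "
from h import *
plan([.466,.322,.33],.5,8)"
```

```text
psi0 1.115 dpsi -0.615 dist/row mm 39.7
[-34.6, -16.3, -10.8, -0.0, 0.0, 0.077]
[-35.7, -13.6, -10.8, -0.0, 0.0, 0.077]
[-36.7, -10.8, -10.8, -0.0, 0.0, 0.077]
[-37.4, -7.9, -10.8, -0.0, 0.0, 0.077]
[-37.9, -5.0, -10.8, -0.0, 0.0, 0.077]
[-38.2, -2.1, -10.8, -0.0, 0.0, 0.077]
[-38.2, 0.8, -10.8, -0.0, 0.0, 0.077]
[-38.1, 3.8, -10.8, -0.0, 0.0, 0.077]
```

Emit:
drive_tool(
  deltas=[
    [[-34.6, -16.3, -12, 0, 0, 0.077], [-35.7, -13.6, -12, 0, 0, 0.077], [-36.7, -10.8, -11, 0, 0, 0.077], [-37.4, -7.9, -11, 0, 0, 0.077], [-37.9, -5.0, -11, 0, 0, 0.077], [-38.2, -2.1, -11, 0, 0, 0.077], [-38.2, 0.8, -11, 0, 0, 0.077], [-38.1, 3.8, -10, 0, 0, 0.077]],
  ],
  gripper=100,
)

```text
time: 0.82
position: [0.4669, 0.3207, 0.334]
tool_rot: [0.512, 0.859, -0.0, -0.0]
ft_force: [-0.2, -0.0, -0.8]
grip_width: 0.0872
grip_force: 0.0
```

Emit:
drive_tool(
  deltas=[
    [[0, 0, 0, 0, 0, 0], [0, 0, 0, 0, 0, 0], [0, 0, 0, 0, 0, 0]],
  ],
)

```text
time: 1.07
position: [0.4657, 0.3222, 0.333]
tool_rot: [0.511, 0.86, -0.0, -0.001]
ft_force: [-0.7, -0.3, -0.3]
grip_width: 0.0867
grip_force: 0.0
```

```bash
cat > look.py <<'E'
import sys,json
from h import *
from rig import sensors,eyes
def look(cam,name,s=1.5):
    o=sensors.get_obs(); c=eyes.camera(cam); i=cv2.cvtColor(c["img"],cv2.COLOR_RGB2BGR)
    cv2.imwrite(f"pics/{name}_raw.png",i); cv2.imwrite(f"pics/{name}.png",cv2.resize(i,None,fx=s,fy=s,interpolation=cv2.INTER_CUBIC))
    json.dump([o["position"].tolist(),o["tool_rot"].tolist()],open(f"pics/{name}.json","w")); print({k:np.round(v,4).tolist() for k,v in o.items() if k in("time","q","position","tool_rot","ft_force","grip_width")})
look(*sys.argv[1:3])
E
python3 look.py wrist w1
```

```text
{'time': 1.0667, 'q': [0.4076, 0.3564, 1.4681, 0.0008, 1.3186, -0.0912], 'position': [0.4657, 0.3222, 0.333], 'tool_rot': [0.5107, 0.8597, -0.0004, -0.0008], 'ft_force': [-0.7363, -0.2872, -0.3216], 'grip_width': 0.0867}
```

View pics/w1.png

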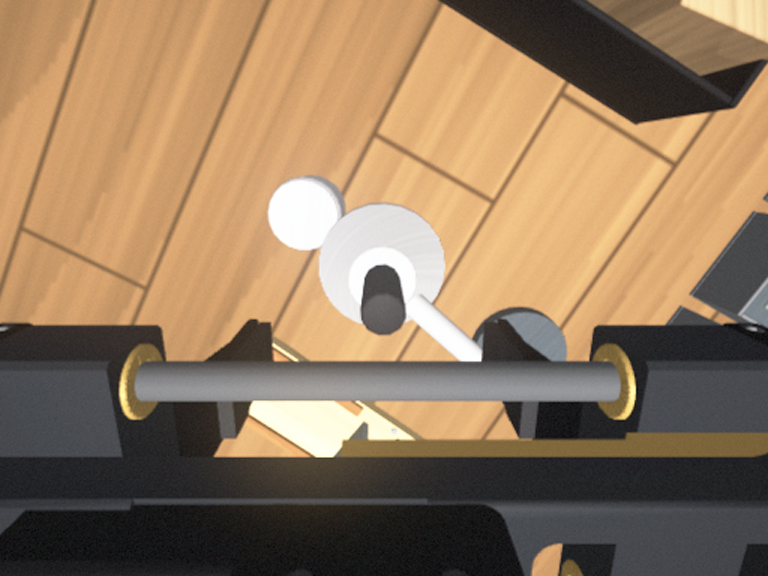

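The knob top is at about (382,314) and the lamp head centre near (382,266) in the 768x576 picture, with the tin beside it at (306,213).

Run:
```python
from h import *
T=json.load(open("pics/w1.json"));c=cal["wrist"]
for u,v,z in [(382,314,.288),(382,266,.19),(382,270,.228)]: print(onz(c,(u+.5)/1.5-.5,(v+.5)/1.5-.5,z,T))
print(proj(c,[[.466,.322,.288],[.466,.322,.183]],T)*1.5)
plan([.4655,.322,.268],.49,1)
```

```text
[0.4666047  0.32817829 0.288     ]
[0.46780414 0.32817719 0.19      ]
[0.4642567  0.33379211 0.228     ]
[[374.23361023 324.14271912]
 [375.18509609 269.73527706]]
psi0 0.5 dpsi -0.01 dist/row mm 64.9
[-0.9, 0.1, 64.9, -0.002, -0.001, 0.01]
```

Emit:
drive_tool(
  deltas=[
    [[2.4, 1.9, 20, 0, 0, 0], [2.4, 1.9, 25, 0, 0, 0], [0, 0, 20, 0, 0, 0], [0, 0, 0, 0, 0, 0]],
  ],
)

```text
time: 1.45
position: [0.463, 0.3285, 0.2639]
tool_rot: [0.509, 0.861, -0.004, -0.003]
ft_force: [-0.3, -0.7, 0.3]
grip_width: 0.0871
grip_force: 0.0
```

Emit:
drive_tool(
  deltas=[
    [[0, 0, 0, 0, 0, 0], [0, 0, 0, 0, 0, 0], [0, 0, 0, 0, 0, 0], [0, 0, 0, 0, 0, 0], [0, 0, 0, 0, 0, 0], [0, 0, 0, 0, 0, 0]],
  ],
  gripper=0,
  squeeze=12,
)

```text
time: 1.95
position: [0.4675, 0.3285, 0.2694]
tool_rot: [0.511, 0.86, 0.001, 0.0]
ft_force: [-0.5, 0.4, -0.7]
grip_width: 0.0548
grip_force: 0.0
```

Emit:
drive_tool(
  deltas=[
    [[0, 0, 0, 0, 0, 0], [0, 0, 0, 0, 0, 0], [0, 0, 0, 0, 0, 0], [0, 0, 0, 0, 0, 0], [0, 0, 0, 0, 0, 0], [0, 0, 0, 0, 0, 0], [0, 0, 0, 0, 0, 0]],
  ],
)

```text
time: 2.53
position: [0.4661, 0.3282, 0.2684]
tool_rot: [0.511, 0.86, -0.001, -0.001]
ft_force: [-4.1, -1.1, 1.8]
grip_width: 0.0215
grip_force: 12.0
```

Run:
```python
from h import *
h=np.array([.681,.269]);k=np.array([.467,.328]);H=np.array([.6385,.0587])
a0=np.arctan2(*(k-h)[::-1]);a1=np.arctan2(*(H-h)[::-1])%(2*np.pi);print(np.hypot(*(k-h)),a0,a1,a1-a0)
n=16;a=(a1-a0)/n;psi=.49
d=h+.22*np.array([np.cos(a0+a),np.sin(a0+a)])-(h+.22*np.array([np.cos(a0),np.sin(a0)]))
print("per row",a,"tool x,y",d@[-np.sin(psi),np.cos(psi)]*1e3,d@[np.cos(psi),np.sin(psi)]*1e3)
```

```text
0.22198423367437609 2.8725749062357377 4.512982454324196 1.6404075480884583
per row 0.10252547175552865 tool x,y -17.130768620969526 -14.657644336441104
```

Emit:
drive_tool(
  deltas=[
    [[-17.1, -14.7, 0, 0, 0, -0.1025], [-17.1, -14.7, 0, 0, 0, -0.1025], [-17.1, -14.7, 0, 0, 0, -0.1025], [-17.1, -14.7, 0, 0, 0, -0.1025], [-17.1, -14.7, 0, 0, 0, -0.1025], [0, 0, 0, 0, 0, 0], [0, 0, 0, 0, 0, 0]],
  ],
)

```text
time: 3.12
position: [0.4677, 0.2159, 0.2684]
tool_rot: [0.278, 0.961, 0.0, 0.001]
ft_force: [1.1, -0.5, -2.1]
grip_width: 0.0217
grip_force: 12.0
```

Emit:
drive_tool(
  deltas=[
    [[-17.1, -14.7, 0, 0, 0, -0.1025], [-17.1, -14.7, 0, 0, 0, -0.1025], [-17.1, -14.7, 0, 0, 0, -0.1025], [-17.1, -14.7, 0, 0, 0, -0.1025], [-17.1, -14.7, 0, 0, 0, -0.1025], [-17.1, -14.7, 0, 0, 0, -0.1025], [0, 0, 0, 0, 0, 0]],
  ],
)

```text
time: 3.7
position: [0.5421, 0.1032, 0.2685]
tool_rot: [-0.028, 1.0, 0.001, 0.004]
ft_force: [3.2, 3.0, -2.7]
grip_width: 0.0219
grip_force: 12.0
```

Emit:
drive_tool(
  deltas=[
    [[-17.1, -14.7, 0, 0, 0, -0.1025], [-17.1, -14.7, 0, 0, 0, -0.1025], [-17.1, -14.7, 0, 0, 0, -0.1025], [-17.1, -14.7, 0, 0, 0, -0.1025], [-17.1, -14.7, 0, 0, 0, -0.1025], [0, 0, 0, 0, 0, 0], [0, 0, 0, 0, 0, 0], [0, 0, 0, 0, 0, 0]],
  ],
)

```text
time: 4.37
position: [0.6396, 0.0585, 0.2684]
tool_rot: [-0.28, 0.96, 0.002, 0.002]
ft_force: [2.1, 4.5, -2.5]
grip_width: 0.0216
grip_force: 12.0
```

```bash
python3 look.py side s2
```

```text
{'time': 4.3667, 'q': [-0.0846, 0.5257, 1.3634, 0.0051, 1.249, -2.2241], 'position': [0.6396, 0.0585, 0.2684], 'tool_rot': [-0.2798, 0.9601, 0.0016, 0.0025], 'ft_force': [2.115, 4.5294, -2.4751], 'grip_width': 0.0216}
```

View pics/s2.png

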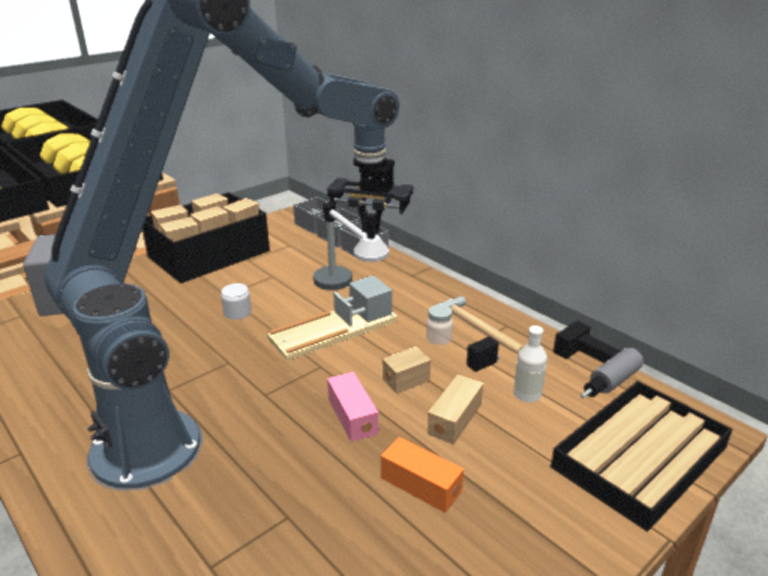

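The lamp head (371,245) hangs over the housing (370,297). I'll release it and rise.

Emit:
drive_tool(
  deltas=[
    [[0, 0, 0, 0, 0, 0], [0, 0, 0, 0, 0, 0], [0, 0, 0, 0, 0, 0], [0, 0, 0, 0, 0, 0], [0, 0, 0, 0, 0, 0], [0, 0, 0, 0, 0, 0], [0, 0, 0, 0, 0, 0], [0, 0, 0, 0, 0, 0]],
  ],
  gripper=100,
)

```text
time: 5.08
position: [0.6376, 0.0552, 0.2686]
tool_rot: [-0.28, 0.96, -0.0, 0.0]
ft_force: [-0.7, 0.3, 0.7]
grip_width: 0.067
grip_force: 0.0
```

Emit:
drive_tool(
  deltas=[
    [[0, 0, 0, 0, 0, 0], [0, 0, 0, 0, 0, 0], [0, 0, 0, 0, 0, 0], [0, 0, -20, 0, 0, 0], [0, 0, -25, 0, 0, 0], [0, 0, -25, 0, 0, 0], [0, 0, 0, 0, 0, 0], [0, 0, 0, 0, 0, 0]],
  ],
)

```text
time: 5.75
position: [0.6385, 0.0553, 0.3404]
tool_rot: [-0.28, 0.96, -0.001, 0.002]
ft_force: [-0.7, -0.7, 0.7]
grip_width: 0.087
grip_force: 0.0
```

```bash
python3 look.py wrist w2; python3 -c "
from h import *
plan([.515,-.35,.30],1.904,12)"
```

```text
{'time': 5.75, 'q': [-0.0877, 0.4621, 1.2729, -0.0, 1.4022, -2.2268], 'position': [0.6385, 0.0553, 0.3404], 'tool_rot': [-0.2803, 0.9599, -0.0008, 0.002], 'ft_force': [-0.708, -0.7082, 0.7325], 'grip_width': 0.087}
psi0 2.139 dpsi -0.235 dist/row mm 35.4
[26.8, -23.0, 3.2, -0.0, 0.0, 0.02]
[26.3, -23.5, 3.2, -0.0, 0.0, 0.02]
[25.9, -24.0, 3.2, -0.0, 0.0, 0.02]
[25.4, -24.5, 3.2, -0.0, 0.0, 0.02]
[24.9, -25.0, 3.2, -0.0, 0.0, 0.02]
[24.4, -25.5, 3.2, -0.0, 0.0, 0.02]
[23.9, -26.0, 3.2, -0.0, 0.0, 0.02]
[23.4, -26.4, 3.2, -0.0, 0.0, 0.02]
[22.9, -26.9, 3.2, -0.0, 0.0, 0.02]
[22.3, -27.3, 3.2, -0.0, 0.0, 0.02]
[21.8, -27.8, 3.2, -0.0, 0.0, 0.02]
[21.2, -28.2, 3.2, -0.0, 0.0, 0.02]
```

View pics/w2.png

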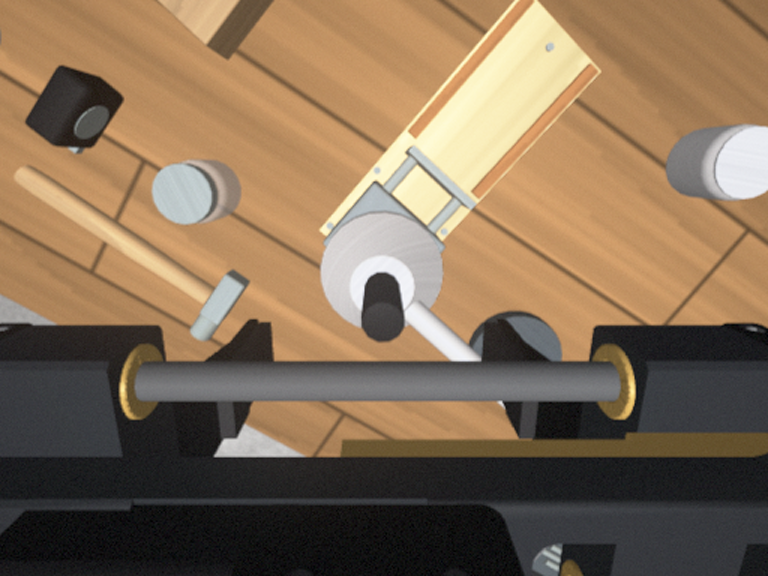

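The wrist view shows the jig bed corners at (535,0), (600,70) and (320,232), the stop's top edge from (413,147) to (474,203), and the knob at (383,322).

Run:
```python
from h import *
from scipy.optimize import least_squares
T=json.load(open("pics/w2.json"));c=cal["wrist"]
L=np.array([[-180,-55,18],[-180,55,18],[130,-55,18],[0,-40,82],[0,40,82],[48,-45,93]])*.001
u=(np.array([[535,-1],[601,69],[320,231],[414,147],[475,203],[375,182]])+.5)/1.5-.5
def pose(p):
    C,s=np.cos(p[2]),np.sin(p[2]);return np.c_[p[0]+C*L[:,0]-s*L[:,1],p[1]+s*L[:,0]+C*L[:,1],L[:,2]]
f=lambda p:(proj(c,pose(p),T)-u).ravel()
r=least_squares(f,[.554,.0716,-.15],loss="soft_l1");print(r.x,f(r.x).round(1).reshape(-1,2))
p=r.x;print("housing",p[0]+.0855*np.cos(p[2]),p[1]+.0855*np.sin(p[2]))
print("knob",onz(c,(383.5)/1.5-.5,(323.5)/1.5-.5,.288,T))
```

```text
[ 0.55279136  0.07693468 -0.15684146] [[-5.8 -7.3]
 [ 0.7  2. ]
 [-0.8 -0.2]
 [ 0.3 -1.3]
 [ 1.7  1.2]
 [-0.2  0.6]]
housing 0.6372418985801144 0.06357964775781698
knob [0.63852233 0.06028733 0.288     ]
```

Emit:
drive_tool(
  deltas=[
    [[26.8, -23.0, 3, 0, 0, 0.02], [26.3, -23.5, 3, 0, 0, 0.02], [25.9, -24.0, 3, 0, 0, 0.02], [25.4, -24.5, 3, 0, 0, 0.02], [24.9, -25.0, 3, 0, 0, 0.02], [24.4, -25.5, 3, 0, 0, 0.02], [23.9, -26.0, 3, 0, 0, 0.02], [23.4, -26.4, 3, 0, 0, 0.02]],
  ],
)

```text
time: 6.47
position: [0.5539, -0.2158, 0.3125]
tool_rot: [-0.202, 0.979, 0.001, -0.001]
ft_force: [1.3, 0.9, -0.2]
grip_width: 0.0871
grip_force: 0.0
```

Emit:
drive_tool(
  deltas=[
    [[22.9, -26.9, 3, 0, 0, 0.02], [22.3, -27.3, 3, 0, 0, 0.02], [21.8, -27.8, 3, 0, 0, 0.02], [21.2, -28.2, 3, 0, 0, 0.02], [0, 0, 0, 0, 0, 0], [0, 0, 0, 0, 0, 0], [0, 0, 0, 0, 0, 0]],
  ],
)

```text
time: 7.05
position: [0.5136, -0.3491, 0.301]
tool_rot: [-0.163, 0.987, 0.002, -0.001]
ft_force: [-0.6, 0.1, 0.8]
grip_width: 0.0869
grip_force: 0.0
```

```bash
python3 look.py wrist w3
```

```text
{'time': 7.05, 'q': [-0.777, 0.4675, 1.3739, 0.0007, 1.3038, -2.6756], 'position': [0.5136, -0.3491, 0.301], 'tool_rot': [-0.1631, 0.9866, 0.0016, -0.0008], 'ft_force': [-0.5641, 0.1147, 0.8143], 'grip_width': 0.0869}
```

View pics/w3.png

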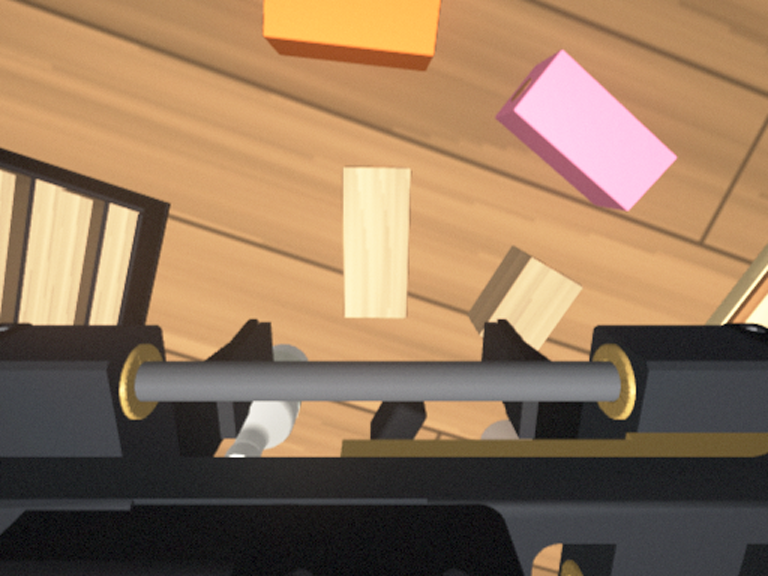

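Run:
```python
from h import *
T=json.load(open("pics/w3.json"));c=cal["wrist"]
P=np.array([onz(c,(u+.5)/1.5-.5,(v+.5)/1.5-.5,.06,T) for u,v in [(343,167),(411,168),(407,318),(345,317)]])
print(P.round(4),np.linalg.norm(np.roll(P,-1,0)-P,axis=1).round(4));C=P.mean(0)
d=P[3]+P[2]-P[0]-P[1];yaw=np.arctan2(d[1],d[0]);print("centre",C,"yaw",yaw)
ps=yaw+np.pi/2
b=np.array([np.cos(yaw),np.sin(yaw)])
print("psi",ps);plan([C[0],C[1],.10],ps,5)
```

```text
[[ 0.4568 -0.397   0.06  ]
 [ 0.4385 -0.3408  0.06  ]
 [ 0.5701 -0.297   0.06  ]
 [ 0.5881 -0.3534  0.06  ]] [0.0591 0.1387 0.0592 0.1384]
centre [ 0.51336563 -0.34705565  0.06      ] yaw 0.32103207775428705
psi 1.8918284045491836
psi0 1.9 dpsi -0.008 dist/row mm 40.3
[-0.0, 0.2, 40.3, 0.001, -0.0, 0.002]
[-0.0, 0.2, 40.3, 0.001, -0.0, 0.002]
[0.0, 0.3, 40.3, 0.001, -0.0, 0.002]
[0.0, 0.3, 40.3, 0.001, -0.0, 0.002]
[0.0, 0.3, 40.3, 0.001, -0.0, 0.002]
```

Run:
```python
from h import *
g=onz(cal["scene"],295/1.5625,236/1.5625,.03);g2=onz(cal["side"],551/1.5625,405/1.5625,.02)
ps=1.892;X=np.array([-np.sin(ps),np.cos(ps)]);Y=np.array([np.cos(ps),np.sin(ps)])
for q in(g,g2):
  d=q[:2]-[.5134,-.3470];print(q,"tool x,y",d@X,d@Y)
```

```text
[ 0.69735231 -0.39078022  0.03      ] tool x,y -0.16072246502170842 -0.09961651337933566
[ 0.68550817 -0.40830683  0.02      ] tool x,y -0.14395077658144634 -0.11250744443963784
```

Emit:
drive_tool(
  deltas=[
    [[2, 0.3, 38, 0, 0, 0.004], [2, 0.3, 38, 0, 0, 0.004], [2, 0.3, 38, 0, 0, 0], [2, 0.3, 38, 0, 0, 0], [2, 0, 38, 0, 0, 0], [0, 0, 35, 0, 0, 0], [0, 0, 25, 0, 0, 0], [0, 0, 13, 0, 0, 0]],
  ],
)

```text
time: 7.77
position: [0.5033, -0.3485, 0.0361]
tool_rot: [-0.161, 0.987, 0.003, -0.002]
ft_force: [0.2, 0.4, 0.6]
grip_width: 0.087
grip_force: 0.0
```

Emit:
drive_tool(
  deltas=[
    [[0, 0, 0, 0, 0, 0], [0, 0, 0, 0, 0, 0], [0, 0, 0, 0, 0, 0], [0, 0, 0, 0, 0, 0], [0, 0, 0, 0, 0, 0], [0, 0, 0, 0, 0, 0], [0, 0, 0, 0, 0, 0], [0, 0, 0, 0, 0, 0]],
  ],
  gripper=0,
  squeeze=45,
)

```text
time: 8.43
position: [0.5053, -0.3526, 0.0415]
tool_rot: [-0.159, 0.987, -0.001, 0.001]
ft_force: [-0.3, 0.6, 6.9]
grip_width: 0.0599
grip_force: 45.0
```

```bash
python3 -c "
from h import *
plan([.5134,-.347,.16],1.892,1)"
```

```text
psi0 1.891 dpsi 0.001 dist/row mm 118.9
[-9.7, 2.5, -118.5, -0.003, 0.002, -0.001]
```

Emit:
drive_tool(
  deltas=[
    [[0, 0, -20, 0, 0, 0], [0, 0, -30, 0, 0, 0], [0, 0, -35, 0, 0, 0], [0, 0, -35, 0, 0, 0], [0, 0, -35, 0, 0, 0], [0, 0, 0, 0, 0, 0], [0, 0, 0, 0, 0, 0]],
  ],
)

```text
time: 9.02
position: [0.5051, -0.3528, 0.1972]
tool_rot: [-0.159, 0.987, -0.002, 0.002]
ft_force: [0.1, 0.8, -2.8]
grip_width: 0.0594
grip_force: 45.0
```

```bash
python3 -c "
from h import *
plan([.4495,.0917,.19],1.416,15)"
```

```text
psi0 1.891 dpsi -0.475 dist/row mm 29.9
[-5.8, 29.3, 0.3, -0.0, 0.0, 0.032]
[-4.9, 29.5, 0.4, -0.0, 0.0, 0.032]
[-3.9, 29.6, 0.4, -0.0, 0.0, 0.032]
[-3.0, 29.7, 0.4, -0.0, 0.0, 0.032]
[-2.1, 29.8, 0.4, -0.0, 0.0, 0.032]
[-1.1, 29.8, 0.4, -0.0, 0.0, 0.032]
[-0.2, 29.9, 0.4, -0.0, 0.0, 0.032]
[0.8, 29.9, 0.4, -0.0, 0.0, 0.032]
[1.7, 29.8, 0.4, -0.0, 0.0, 0.032]
[2.7, 29.7, 0.4, -0.0, 0.0, 0.032]
[3.6, 29.6, 0.4, -0.0, 0.0, 0.032]
[4.5, 29.5, 0.4, -0.0, 0.0, 0.032]
[5.5, 29.4, 0.4, -0.0, 0.0, 0.032]
[6.4, 29.2, 0.5, -0.0, 0.0, 0.032]
[7.3, 29.0, 0.5, -0.0, 0.0, 0.032]
```

Emit:
drive_tool(
  deltas=[
    [[-5.8, 29.3, 0.4, 0, 0, 0.032], [-4.9, 29.5, 0.4, 0, 0, 0.032], [-3.9, 29.6, 0.4, 0, 0, 0.032], [-3.0, 29.7, 0.4, 0, 0, 0.032], [-2.1, 29.8, 0.4, 0, 0, 0.032], [-1.1, 29.8, 0.4, 0, 0, 0.032], [-0.2, 29.9, 0.4, 0, 0, 0.032], [0.8, 29.9, 0.4, 0, 0, 0.032]],
  ],
)

```text
time: 9.68
position: [0.4729, -0.1127, 0.1894]
tool_rot: [-0.031, 1.0, 0.001, -0.002]
ft_force: [-0.5, 0.5, -3.0]
grip_width: 0.0598
grip_force: 45.0
```

Emit:
drive_tool(
  deltas=[
    [[1.7, 29.8, 0.4, 0, 0, 0.032], [2.7, 29.7, 0.4, 0, 0, 0.032], [3.6, 29.6, 0.4, 0, 0, 0.032], [4.5, 29.5, 0.4, 0, 0, 0.032], [5.5, 29.4, 0.4, 0, 0, 0.032], [6.4, 29.2, 0.5, 0, 0, 0.032], [7.3, 29.0, 0.5, 0, 0, 0.032], [0, 0, 0, 0, 0, 0]],
  ],
)

```text
time: 10.35
position: [0.4461, 0.097, 0.1865]
tool_rot: [0.078, 0.997, 0.001, -0.003]
ft_force: [-0.5, 0.2, -2.1]
grip_width: 0.0599
grip_force: 45.0
```

Emit:
drive_tool(
  deltas=[
    [[0, 0, 20, 0, 0, 0], [0, 0, 30, 0, 0, 0], [0, 0, 20, 0, 0, 0], [0, 0, 0, 0, 0, 0], [0, 0, 0, 0, 0, 0]],
  ],
)

```text
time: 10.77
position: [0.448, 0.0925, 0.1168]
tool_rot: [0.08, 0.997, -0.0, -0.003]
ft_force: [-0.5, -0.2, -2.1]
grip_width: 0.0595
grip_force: 45.0
```

```bash
python3 look.py scene s4
python3 - <<'E'
import cv2
i=cv2.imread("pics/s4_raw.png")[190:310,230:390];cv2.imwrite("pics/s4c.png",cv2.resize(i,None,fx=5,fy=5,interpolation=cv2.INTER_CUBIC))
E
python3 -c "
from h import *
plan([.4495,.0917,.0595],1.416,1)"
```

```text
{'time': 10.7667, 'q': [-0.0415, 0.5324, 1.9573, -0.0002, 0.6577, -1.4521], 'position': [0.448, 0.0925, 0.1168], 'tool_rot': [0.0799, 0.9968, -0.0002, -0.0029], 'ft_force': [-0.5084, -0.1604, -2.1236], 'grip_width': 0.0595}
psi0 1.411 dpsi 0.005 dist/row mm 58.3
[-0.5, -0.7, 58.3, -0.0, -0.002, -0.005]
```

View pics/s4c.png

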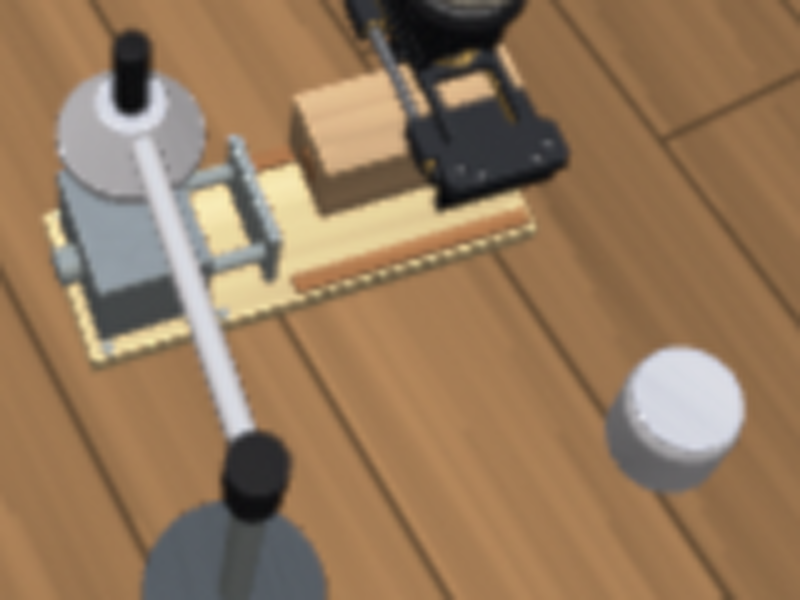

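The block hangs above the bed with its near lower corner at (325,213). The strip's inner end is at (293,273), the stop's top edge runs from (236,140) to (278,240), and the bed corners are at (532,226) and (97,355).

Run:
```python
from h import *
from scipy.optimize import least_squares
c=cal["scene"];px=lambda u,v:((u+.5)/5-.5+230,(v+.5)/5-.5+190)
L=np.array([[-180,55,18],[130,55,18],[130,-55,18],[-10,40,24]])*.001
u=np.array([px(*a) for a in [(532,226),(97,353),(46,214),(293,273)]])
f=lambda p:(proj(c,np.c_[p[0]+np.cos(p[2])*L[:,0]-np.sin(p[2])*L[:,1],p[1]+np.sin(p[2])*L[:,0]+np.cos(p[2])*L[:,1],L[:,2]])-u).ravel()
r=least_squares(f,[.554,.0716,-.15]);p=r.x;print("jig scene",p,f(p).round(1))
for n,a,z in [("blk bot +y",(325,213),.0765),("blk top -y",(293,97),.1365),("blk top +y",(319,170),.1365)]:
    w=onz(c,*px(*a),z)
    for J in (p,[.5532,.0755,-.155]):
        d=w[:2]-np.array(J[:2]);C,s=np.cos(J[2]),np.sin(J[2]);print(n,w,"jig xy mm",(1e3*np.array([C*d[0]+s*d[1],-s*d[0]+C*d[1]])).round(1))
```

```text
jig scene [ 0.55472892  0.0719256  -0.15612262] [ 1.4 -0.5 -0.8  1.1 -0.5 -0.7 -0.2 -0.2]
blk bot +y [0.52855149 0.10689516 0.0765    ] jig xy mm [-31.3  30.5]
blk bot +y [0.52855149 0.10689516 0.0765    ] jig xy mm [-29.2  27.2]
blk top -y [0.52636766 0.05291596 0.1365    ] jig xy mm [-25.1 -23.2]
blk top -y [0.52636766 0.05291596 0.1365    ] jig xy mm [-23.  -26.5]
blk top +y [0.53778856 0.10442677 0.1365    ] jig xy mm [-21.8  29.5]
blk top +y [0.53778856 0.10442677 0.1365    ] jig xy mm [-19.7  26.2]
```

Emit:
drive_tool(
  deltas=[
    [[0, -1, 20, 0, 0, 0], [0, -1, 20, 0, 0, 0], [0, 0, 9, 0, 0, 0], [0, 0, 4, 0, 0, 0], [0, 0, 0, 0, 0, 0], [0, 0, 0, 0, 0, 0], [0, 0, 0, 0, 0, 0]],
  ],
)

```text
time: 11.4
position: [0.4502, 0.0908, 0.0662]
tool_rot: [0.08, 0.997, 0.0, 0.001]
ft_force: [0.1, -0.1, -2.0]
grip_width: 0.0597
grip_force: 45.0
```

Emit:
drive_tool(
  deltas=[
    [[0, 0, 1, 0, 0, 0], [0, 0, 1, 0, 0, 0], [0, 0, 1, 0, 0, 0], [0, 0, 0, 0, 0, 0], [0, 0, 0, 0, 0, 0], [0, 0, 0, 0, 0, 0]],
  ],
)

```text
time: 11.9
position: [0.4495, 0.0908, 0.0624]
tool_rot: [0.08, 0.997, -0.0, -0.0]
ft_force: [-0.3, 0.2, -2.0]
grip_width: 0.0596
grip_force: 45.0
```

Emit:
drive_tool(
  deltas=[
    [[0, 0, 1, 0, 0, 0], [0, 0, 0.5, 0, 0, 0], [0, 0, 0.5, 0, 0, 0], [0, 0, 0, 0, 0, 0], [0, 0, 0, 0, 0, 0], [0, 0, 0, 0, 0, 0]],
  ],
)

```text
time: 12.4
position: [0.4495, 0.0908, 0.0603]
tool_rot: [0.08, 0.997, -0.0, -0.0]
ft_force: [-0.1, 0.0, -2.1]
grip_width: 0.0599
grip_force: 45.0
```

Emit:
drive_tool(
  deltas=[
    [[0, 0, 0.5, 0, 0, 0], [0, 0, 0.5, 0, 0, 0], [0, 0, 0, 0, 0, 0], [0, 0, 0, 0, 0, 0], [0, 0, 0, 0, 0, 0]],
  ],
)

```text
time: 12.82
position: [0.4495, 0.0908, 0.0595]
tool_rot: [0.08, 0.997, -0.0, 0.0]
ft_force: [-1.5, 0.8, 1.2]
grip_width: 0.0597
grip_force: 45.0
```

Emit:
drive_tool(
  deltas=[
    [[-4, 0, 0, 0, 0, 0], [-4, 0, 0, 0, 0, 0], [-4, 0, 0, 0, 0, 0], [-4, 0, 0, 0, 0, 0], [-2, 0, 0, 0, 0, 0], [0, 0, 0, 0, 0, 0], [0, 0, 0, 0, 0, 0], [0, 0, 0, 0, 0, 0]],
  ],
)

```text
time: 13.48
position: [0.4677, 0.0879, 0.0595]
tool_rot: [0.08, 0.997, 0.0, 0.0]
ft_force: [-0.5, -0.2, 3.5]
grip_width: 0.0595
grip_force: 45.0
```

Emit:
drive_tool(
  deltas=[
    [[-1, 0, 0, 0, 0, 0], [-1, 0, 0, 0, 0, 0], [-1, 0, 0, 0, 0, 0], [-1, 0, 0, 0, 0, 0], [0, 0, 0, 0, 0, 0], [0, 0, 0, 0, 0, 0], [0, 0, 0, 0, 0, 0]],
  ],
)

```text
time: 14.07
position: [0.4679, 0.0879, 0.0596]
tool_rot: [0.08, 0.997, 0.0, -0.003]
ft_force: [-7.5, 1.8, 10.2]
grip_width: 0.0599
grip_force: 45.0
```

Emit:
drive_tool(
  deltas=[
    [[-1, 0, 0, 0, 0, 0], [-1, 0, 0, 0, 0, 0], [-1, 0, 0, 0, 0, 0], [-1, 0, 0, 0, 0, 0], [0, 0, 0, 0, 0, 0], [0, 0, 0, 0, 0, 0], [0, 0, 0, 0, 0, 0]],
  ],
)

```text
time: 14.65
position: [0.4727, 0.087, 0.0595]
tool_rot: [0.08, 0.997, 0.0, -0.002]
ft_force: [-5.2, 1.6, 8.2]
grip_width: 0.0598
grip_force: 45.0
```

Emit:
drive_tool(
  deltas=[
    [[0, 0, -0.5, 0, 0, 0], [0, 0, 0, 0, 0, 0], [0, 0, 0, 0, 0, 0], [0, 0, 0, 0, 0, 0]],
  ],
)

```text
time: 14.98
position: [0.4755, 0.0866, 0.0595]
tool_rot: [0.08, 0.997, -0.0, 0.0]
ft_force: [-0.5, -0.4, -1.9]
grip_width: 0.0599
grip_force: 45.0
```

Emit:
drive_tool(
  deltas=[
    [[-1, 0, 0, 0, 0, 0], [-1, 0, 0, 0, 0, 0], [-1, 0, 0, 0, 0, 0], [0, 0, 0, 0, 0, 0], [0, 0, 0, 0, 0, 0], [0, 0, 0, 0, 0, 0]],
  ],
)

```text
time: 15.48
position: [0.4774, 0.0862, 0.0596]
tool_rot: [0.08, 0.997, -0.0, -0.001]
ft_force: [-2.3, 0.5, -3.0]
grip_width: 0.0595
grip_force: 45.0
```

Emit:
drive_tool(
  deltas=[
    [[-1, 0, 0, 0, 0, 0], [-1, 0, 0, 0, 0, 0], [-1, 0, 0, 0, 0, 0], [0, 0, 0, 0, 0, 0], [0, 0, 0, 0, 0, 0], [0, 0, 0, 0, 0, 0]],
  ],
)

```text
time: 15.98
position: [0.4801, 0.0858, 0.0597]
tool_rot: [0.08, 0.997, -0.0, -0.001]
ft_force: [-4.9, 1.5, -2.8]
grip_width: 0.0599
grip_force: 45.0
```

Emit:
drive_tool(
  deltas=[
    [[-1, 0, 0, 0, 0, 0], [-1, 0, 0, 0, 0, 0], [-1, 0, 0, 0, 0, 0], [-1, 0, 0, 0, 0, 0], [0, 0, 0, 0, 0, 0], [0, 0, 0, 0, 0, 0], [0, 0, 0, 0, 0, 0]],
  ],
)

```text
time: 16.57
position: [0.4827, 0.0853, 0.0597]
tool_rot: [0.08, 0.997, -0.0, -0.002]
ft_force: [-7.3, 1.0, -0.8]
grip_width: 0.0597
grip_force: 45.0
```

Emit:
drive_tool(
  deltas=[
    [[-1, 0, 0, 0, 0, 0], [-1, 0, 0, 0, 0, 0], [-1, 0, 0, 0, 0, 0], [0, 0, 0, 0, 0, 0], [0, 0, 0, 0, 0, 0], [0, 0, 0, 0, 0, 0], [0, 0, 0, 0, 0, 0]],
  ],
)

```text
time: 17.15
position: [0.4847, 0.085, 0.0597]
tool_rot: [0.079, 0.997, -0.0, -0.003]
ft_force: [-8.9, 0.6, 1.5]
grip_width: 0.0595
grip_force: 45.0
```

```bash
python3 look.py scene s5
python3 - <<'E'
import cv2
i=cv2.imread("pics/s5_raw.png")[190:310,230:390];cv2.imwrite("pics/s5c.png",cv2.resize(i,None,fx=5,fy=5,interpolation=cv2.INTER_CUBIC))
E
```

```text
{'time': 17.15, 'q': [-0.0539, 0.6716, 1.8999, -0.0001, 0.5767, -1.4658], 'position': [0.4847, 0.085, 0.0597], 'tool_rot': [0.0794, 0.9968, -0.0001, -0.0033], 'ft_force': [-8.9115, 0.5684, 1.4821], 'grip_width': 0.0595}
```

View pics/s5c.png

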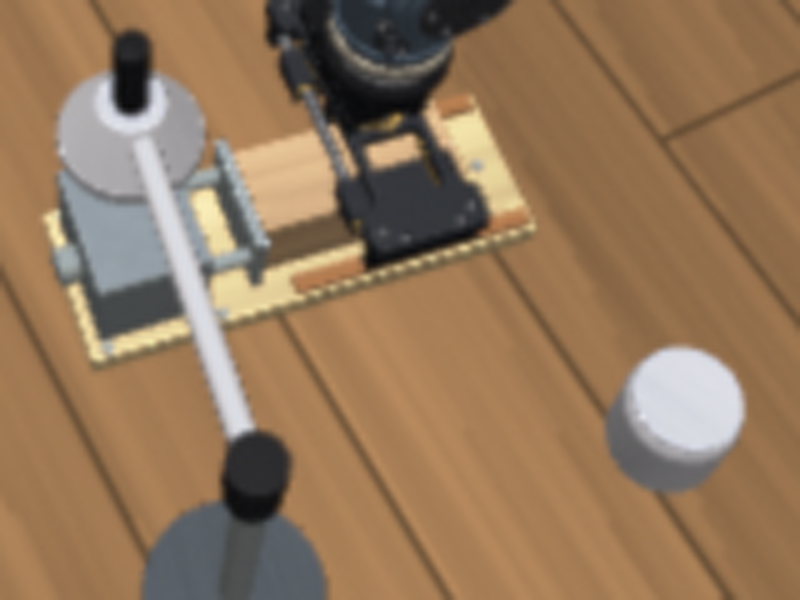

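The block is flush against the stop near (240,195), squarely between the strips, and the plate is partly pushed in. A little more push is needed.

Emit:
drive_tool(
  deltas=[
    [[-1, 0, 0, 0, 0, 0], [-1, 0, 0, 0, 0, 0], [-1, 0, 0, 0, 0, 0], [-0.5, 0, 0, 0, 0, 0], [0, 0, 0, 0, 0, 0], [0, 0, 0, 0, 0, 0], [0, 0, 0, 0, 0, 0], [0, 0, 0, 0, 0, 0]],
  ],
)

```text
time: 17.87
position: [0.4869, 0.0846, 0.0597]
tool_rot: [0.079, 0.997, -0.0, -0.004]
ft_force: [-11.0, 0.4, 3.9]
grip_width: 0.0599
grip_force: 45.0
```

Emit:
drive_tool(
  deltas=[
    [[0, 0, 0, 0, 0, 0], [0, 0, 0, 0, 0, 0], [0, 0, 0, 0, 0, 0], [0, 0, 0, 0, 0, 0], [0, 0, 0, 0, 0, 0], [0, 0, 0, 0, 0, 0], [0, 0, 0, 0, 0, 0], [0, 0, 0, 0, 0, 0]],
  ],
)

```text
time: 18.53
position: [0.4869, 0.0846, 0.0597]
tool_rot: [0.079, 0.997, -0.0, -0.004]
ft_force: [-11.5, 2.0, 4.2]
grip_width: 0.0596
grip_force: 45.0
```

Emit:
drive_tool(
  deltas=[
    [[0, 0, 0, 0, 0, 0], [0, 0, 0, 0, 0, 0], [0, 0, 0, 0, 0, 0], [0, 0, 0, 0, 0, 0], [0, 0, 0, 0, 0, 0], [0, 0, 0, 0, 0, 0], [0, 0, 0, 0, 0, 0], [0, 0, 0, 0, 0, 0]],
  ],
)

```text
time: 19.2
position: [0.4869, 0.0846, 0.0597]
tool_rot: [0.079, 0.997, -0.0, -0.004]
ft_force: [-11.2, 1.3, 3.1]
grip_width: 0.0596
grip_force: 45.0
```

```bash
python3 -c "
from rig import ticket
print(ticket.hand_in())"
```

```text
the job is handed in; nothing more can be done
None
```

I handed the job in with the lamp head over the spring housing and released. The robot is still holding the long block flat between the strips, against the stop with a steady push of about 11 N (roughly 11–12 mm in). The hand-in returned no verdict.

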